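# Tip the bearing balls into the tub and cover it

## Task

Beside the desktop mill, pour all six steel bearing balls from the slim aluminium cup into the open white tub, without picking the balls out by hand, and stand the empty cup upright on the bench again. Then take the upturned bowl by its narrow foot and set it gently, still mouth down, rim on rim on the tub so that it sits level and centred and keeps the chips out. Leave the other things on the bench where they are.

Things in the scene. Friction and masses are not known exactly. Their poses are not given: they have to be found in the camera images.
- cup_center (a point): Slim aluminium cup, open at the top, standing with six balls in it (two layers, filled to about 45 mm): outside diameter 64 mm at the foot, 68 mm at the rim, height 85 mm, wall 2.5 mm, floor 5 mm, about 150 g empty, 410 g full. Grip it by the outside. The point lies on its axis half-way up (42.5 mm above its underside); z points from foot to mouth.
- cup_rim (a point): Centre of the mouth of the aluminium cup, 85 mm above its underside.
- tub_center (a point): Open round white plastic tub standing mouth up, outside diameter 110 mm, height 75 mm, wall 7 mm with a flat rim, floor 6 mm, about 450 g, loose on the bench, empty at the start. The point lies on its axis half-way up (37.5 mm above its underside); z up.
- tub_rim (a point): Centre of the mouth of the tub, in the plane of its flat rim, 75 mm above its underside.
- cover_center (a point): The cover: a hollow white plastic bowl standing mouth DOWN on the bench, 74 mm tall, about 250 g. On top is its narrow straight foot, 58 mm in diameter, from 38 to 74 mm above the rim plane: the place to grip it from above. Below that it widens to 110 mm. The point lies on its axis half-way up (37 mm above the rim plane); z up as it stands.
- cover_rim (a point): Centre of the cover's mouth, in the plane of its flat rim (37 mm below cover_center). The rim is 110 mm in outside diameter with a 7 mm wall, the same as the tub's, so the two meet face to face with no lip or locating step.
- ball0_center (a point): Ball 1 of 6: plain smooth, slightly oily steel bearing ball (slides easily), diameter 22 mm, 44 g, lying in the cup at the start; the point is its centre.
- ball1_center (a point): Ball 2 of 6: plain smooth, slightly oily steel bearing ball (slides easily), diameter 22 mm, 44 g, lying in the cup at the start; the point is its centre.
- ball2_center (a point): Ball 3 of 6: plain smooth, slightly oily steel bearing ball (slides easily), diameter 22 mm, 44 g, lying in the cup at the start; the point is its centre.
- ball3_center (a point): Ball 4 of 6: plain smooth, slightly oily steel bearing ball (slides easily), diameter 22 mm, 44 g, lying in the cup at the start; the point is its centre.
- ball4_center (a point): Ball 5 of 6: plain smooth, slightly oily steel bearing ball (slides easily), diameter 22 mm, 44 g, lying in the cup at the start; the point is its centre.
- ball5_center (a point): Ball 6 of 6: plain smooth, slightly oily steel bearing ball (slides easily), diameter 22 mm, 44 g, lying in the cup at the start; the point is its centre.
- screwdriver: Bystander: screwdriver lying on the bench, 170 mm long; origin under its middle.
- block123: Bystander: steel gauge block 75 x 50 x 25 mm lying flat; origin in the centre of its underside.
- oil_jar: Bystander: closed amber glass jar with a black cap, diameter 56 mm, height 75 mm; origin in the centre of its underside.
- wrench: Bystander: wrench lying on the bench, 150 mm long; origin under its middle.
- collet: Bystander: dark steel collet standing upright, diameter 48 mm, height 60 mm; origin in the centre of its underside.
Mind the look-alikes: they are no part of the job. What is shaped like the part that bears tub_center but blue or pink is not meant.

How it is judged:
By the outcome, as a careful person would: the job done as asked, in the order asked, and still so for the second after the job is handed in, with the robot touching nothing.
It also fails if it takes over 69 s, if anything falls off the work surface, if the arm or the gripper's body presses on something with over 40 N, if the wrist force passes 120 N, or if a joint passes its speed limit or range.

## Robot

A 7-joint arm with a two-finger parallel gripper is mounted at the origin on the work surface. World frame = base frame: x ahead of the robot, y to its left, z up, the work surface at z = 0. Lengths are in m, angles in rad, forces in N, time in s.
With the tool pointing down it reaches from about 0.425 to 0.875 m from the base axis. Payload 4.7 kg.
Tool frame: the origin (TCP) lies midway between the tips of the shut fingers; the grasp point (between the pads) lies 19 mm behind it (ctrl.grip_point_offset is the distance from the TCP to the grasp point, in m); z points along the fingers, y is the line along which they close (so a half turn about z gives the same grasp; the last joint's range is limited). The gripper opens to 87 mm and grips with 3 to 60 N. Pads are 19 mm wide; open, the fingers measure 117 mm over their backs; the gripper's body (75 mm by 190 mm) begins 51 mm behind the grasp point.
Start: joints at [1.288, 0.321, -0.07, 1.45, 0.023, 1.371, -0.057], TCP at [0.19, -0.622, 0.223] pointing down, gripper open.
Joint ranges: [-2.86, 2.86], [-0.3, 2.09], [-1.38, 1.24], [0.06, 2.45], [-1.56, 4.7], [0.09, 2.05], [-2.69, 2.69]. Speed limits (rad/s): [2.57, 2.57, 3.14, 3.14, 3.14, 3.14, 3.14].

## Interface

Orientations are given as a rotation vector (axis times angle).
In Python, from bench import ctrl gives the robot as it stands.
- The arm moves only by the tool move_arm, never from a script. Its argument "increments" is text: rows parted by semicolons, each of 7 numbers parted by spaces: the shift along the world's x, y, z in mm, then the turn, a rotation vector about the world's x, y, z in degrees, then the closure in counts, from 0 (fully open) to 255 (shut). A call has exactly 8 rows; each row shifts and turns the commanded pose from where the row before left it; what a row does not reach is not made up. A row lasts 1/12 s, in which the tool goes at most 41.7 mm and 7.16 degrees, less where a joint would pass 70% of its speed; a pose out of reach is approached as far as the arm can. A call with a gripper value outside its range is refused whole. The fingers move at their own pace and stop on an object; "grip_force" is the grip in N (left out, the last holds). Time passes only in rows, so rows that do not move let the fingers close, or fill a call up. It gives the time, the measured TCP pose, the force, the opening and the grip force at its end, in the units of the state.
- ctrl.get_state(): the state, without advancing time (a new reading comes with each control period).
- ctrl.get_image(name): name is "side" or "top" or "wrist"; returns a dict with "frame" (480x640x3 uint8, red, green, blue), "depth" (480x640 float32, m along the optical axis (not along the pixel's ray), 0 where there is no reading), "fx", "fy", "cx", "cy" (pixels), "position" and "orientation" of the camera in the world. Camera axes: x right, y down, z forward; pixel columns grow to the right and rows downward; lengths in m; the calibration is good to about 2 mm. The wrist camera is an equidistant fisheye: a pixel r from the principal point sees the ray r / f radians off the axis. A picture is of the moment at which its call begins.
- ctrl.close_job(): hands the job in; it is judged then, once.
Trained networks look in a picture, given as the dict that the camera call returned (one of the last four; its "shot" number tells which), for a name from the list of things; names that differ only in an ending like _2 or _b are one class to them, and where a whole thing is asked for, a point or a joint stands for the part that bears it (a point fixed in the world has none). Each returns a list of dicts, best first, with "score" (0 to 1); they miss things now and then, are a little off and sometimes report something else, mostly with a low value. They report only what shows in the picture. A call takes as long as a camera call. They do not tell look-alikes from the thing itself.
- ctrl.find_in(target, picture): "centre" ([x, y, z] in m, in world coordinates, good to about 4 mm: the middle of the surface that is visible of it).
- ctrl.silhouettes(target, picture): "region" (480x640 bool, what is visible of it).
The state is a dict: "time": time; "joint_positions": joint angles; "qd": joint speeds; "joint_torque": joint torques, N m; "position": TCP position; "tool_rot": TCP orientation; "ft_force": force on the tool from outside, world axes, zero at the start; "torque": the same for the moment, N m; "grip_width": opening from 0.0 (shut) to 1.0 (fully open); "grip_force": force on a finger pad.
Only numpy, scipy, OpenCV 4.12 (cv2) and the standard library are available. Lean on these libraries where they do the work, as an engineer would, in place of code of your own. Each camera call takes 0.05 s, during which the arm holds its last target. There are 200 camera calls.

## Working session

There is one attempt and no reset: what is moved stays moved. The work goes in short steps, Python scripts to look and compute and a tool call to move; the robot and the scene stay as the last step left them, time stands still between calls to the robot, and variables do not carry over. Pictures are saved under pics/ and viewed, at most 10 in all, crops included, and the job is handed in when it is done.

Besides the shell and the picture viewer there is one more tool, called after ">>>" as name(argument=value, ...) on one line, values as JSON. move_arm: Moves the arm, as the interface text tells. Its arguments: {"type":"object","properties":{"increments":{"type":"string"},"grip_force":{"type":"number"}},"required":["increments"]}

```bash
mkdir -p pics
cat > h.py <<'E'
from bench import ctrl
import numpy as np, cv2
from scipy.spatial.transform import Rotation as R
def rot(o):
    o=np.array(o,float)
    return o if o.shape==(3,3) else (R.from_rotvec(o).as_matrix() if o.size==3 else R.from_quat(o).as_matrix())
def cloud(im):
    d=im["depth"]; v,u=np.mgrid[:480,:640]
    x=(u-im["cx"])/im["fx"]*d; y=(v-im["cy"])/im["fy"]*d
    P=np.stack([x,y,d],-1)@rot(im["orientation"]).T+np.array(im["position"])
    P[d==0]=np.nan
    return P
def save(im,n): cv2.imwrite("pics/"+n,im["frame"][:,:,::-1])
E
python3 - <<'E'
from h import *
for n in("top","side"):
    im=ctrl.get_image(n); save(im,n+"0.png"); np.save(n+"0.npy",cloud(im))
    print(n,im["position"],im["orientation"])
    for t in("cup_center","tub_center","cover_center","ball0_center","oil_jar","collet","block123","screwdriver","wrench"):
        print(t,[(np.round(r["centre"],3).tolist(),round(r["score"],2)) for r in ctrl.find_in(t,im)][:5])
s=ctrl.get_state(); print(s["time"],s["position"],s["tool_rot"],s["ft_force"])
a=cv2.imread("pics/top0.png")
E
```

```text
top [ 0.38280655 -0.0243573   0.9612703 ] [-2.22750651  1.94209698 -0.22930416]
cup_center [([0.448, -0.23, 0.055], 0.9)]
tub_center [([0.621, -0.0, 0.004], 0.84), ([0.697, 0.316, 0.034], 0.82), ([0.618, -0.176, 0.016], 0.77), ([0.604, -0.334, 0.025], 0.7)]
cover_center [([0.454, 0.245, 0.032], 0.66), ([0.619, 0.0, 0.005], 0.25)]
ball0_center [([0.448, -0.234, 0.055], 0.54), ([0.447, -0.213, 0.04], 0.48)]
oil_jar [([0.75, -0.186, 0.074], 0.69), ([0.62, -0.001, 0.008], 0.56)]
collet [([0.73, -0.031, 0.035], 0.79), ([0.448, -0.21, 0.039], 0.19)]
block123 [([0.389, 0.068, 0.028], 0.88)]
screwdriver [([0.774, 0.201, 0.025], 0.93)]
wrench [([0.383, -0.061, 0.008], 0.56)]
side [0.17706927 0.73815234 0.59681238] [-0.60652812  2.48068774 -1.37209793]
cup_center [([0.442, -0.203, 0.058], 0.87), ([0.445, 0.282, 0.034], 0.46)]
tub_center [([0.596, -0.148, 0.048], 0.93), ([0.682, 0.315, 0.047], 0.89), ([0.599, 0.024, 0.051], 0.72), ([0.586, -0.304, 0.052], 0.65), ([0.445, -0.2, 0.06], 0.64)]
cover_center [([0.447, 0.284, 0.034], 0.57)]
ball0_center [([0.745, -0.169, 0.046], 0.2)]
oil_jar [([0.748, -0.166, 0.043], 0.57), ([0.782, 0.206, 0.026], 0.27)]
collet [([0.735, -0.017, 0.034], 0.81)]
block123 [([0.381, 0.082, 0.022], 0.78)]
screwdriver [([0.783, 0.205, 0.026], 0.78)]
wrench [([0.376, -0.054, 0.011], 0.55)]
1.0 [ 0.19008005 -0.62159346  0.22258679] [ 3.10698905e+00  4.64547443e-01 -8.70082732e-05] [ 0.54281636  0.02080204 -0.90056757]
```

View pics/top0.png

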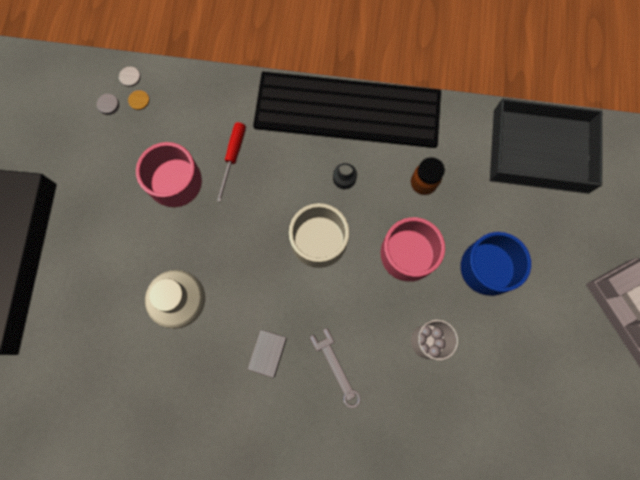

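View pics/side0.png

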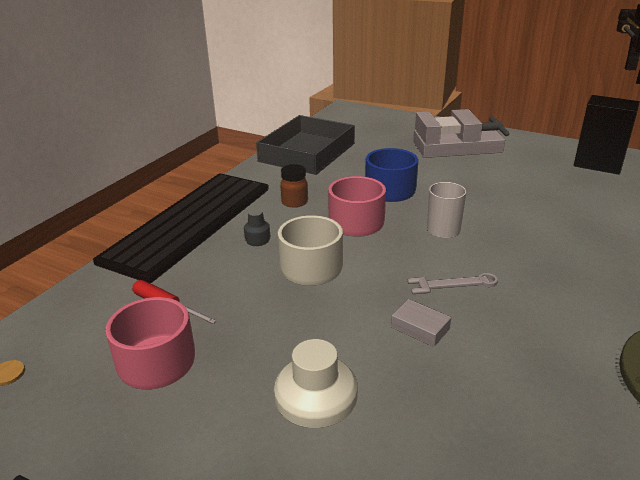

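Tub-shaped candidates in the top view are white (319,234), pink (413,249), pink (165,172) and blue (496,263). The white one fits, since the tub is described as white and blue or pink are excluded. The cup is at (437,340) and the cover at (172,298). Next I fit the rims from depth and make one crop to confirm.

Run:
```python
from h import *
from scipy.optimize import least_squares
def circ(p,r=None):
    c0=[*np.median(p,0)]
    f=lambda q: np.hypot(p[:,0]-q[0],p[:,1]-q[1])-(r or q[2])
    s=least_squares(f,c0+([] if r else [.05]),loss="soft_l1",f_scale=.002)
    return np.round(s.x,4),len(p)
for n in("top","side"):
    P=np.load(n+"0.npy").reshape(-1,3); P=P[~np.isnan(P[:,0])]
    for nm,c,zr,r in(("tub",(.62,0),(.072,.082),.0515),("cup",(.448,-.215),(.081,.09),.0328),("foot",(.45,.265),(.07,.08),None),("cover base",(.45,.265),(.003,.012),.055)):
        m=(np.hypot(P[:,0]-c[0],P[:,1]-c[1])<.075)
        z=P[m,2]; q=P[m&(P[:,2]>zr[0])&(P[:,2]<zr[1])][:,:2]
        print(n,nm,"z99",np.round(np.percentile(z,[2,99]),4),len(q), circ(q,r) if len(q)>5 and r else "", "mean",np.round((q.min(0)+q.max(0))/2,4) if len(q) else "")
a=cv2.imread("pics/top0.png")[180:380,130:470]
cv2.imwrite("pics/crop.png",cv2.resize(a,None,fx=2.2,fy=2.2))
s=ctrl.get_state(); print(R.from_rotvec(s["tool_rot"]).as_matrix().round(3))
```

```text
top tub z99 [-0.0026  0.077 ] 616 (array([0.6077, 0.0036]), 616) mean [0.6082 0.0039]
top cup z99 [-0.003   0.0861] 211 (array([ 0.4451, -0.2238]), 211) mean [ 0.4451 -0.2238]
top foot z99 [-0.003  0.076] 829  mean [0.4582 0.2569]
top cover base z99 [-0.003  0.076] 139 (array([0.456 , 0.2585]), 139) mean [0.4504 0.2637]
side tub z99 [-0.0022  0.0752] 489 (array([0.6076, 0.0068]), 489) mean [0.6077 0.0056]
side cup z99 [-0.0028  0.0842] 171 (array([ 0.4452, -0.2213]), 171) mean [ 0.4451 -0.2213]
side foot z99 [-0.0022  0.0746] 1211  mean [0.4586 0.2593]
side cover base z99 [-0.0022  0.0746] 394 (array([0.4093, 0.3426]), 394) mean [0.4539 0.2773]
[[ 0.956  0.292 -0.   ]
 [ 0.292 -0.956 -0.   ]
 [-0.     0.    -1.   ]]
```

View pics/crop.png

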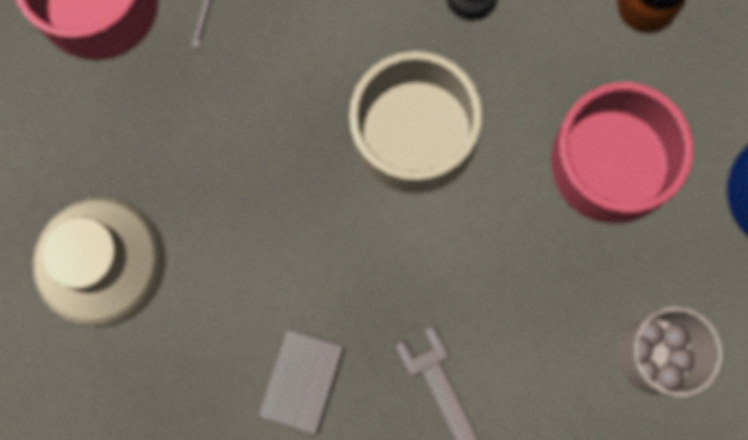

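The crop shows the white tub at crop (415,115), the cover at (90,255) and the six-ball cup at (677,350).

- **Grip:** take the cup with the tool leaned 55° from vertical, coming from the −y side.
- **Pour:** tip it towards +y over the near rim of the tub.

First move: yaw and travel, then lean.

>>> move_arm(increments="13.5 20 0 0 0 5.8 0; 13.5 20 0 0 0 5.8 0; 13.5 20 0 0 0 5.8 0; 13.5 20 0 0 0 5.8 0; 13.5 20 0 0 0 5.8 0; 13.5 20 0 0 0 5.8 0; 13.5 20 0 0 0 5.8 0; 13.5 20 0 0 0 5.8 0", grip_force=50)

```text
time: 1.67
position: [0.2987, -0.4606, 0.2227]
tool_rot: [2.668, 1.657, -0.0]
ft_force: [-0.5, -0.1, 0.0]
grip_width: 0.997
grip_force: 0.0
```

>>> move_arm(increments="9 12 0 6.15 -3.07 0 0; 9 12 0 6.15 -3.07 0 0; 9 12 0 6.15 -3.07 0 0; 9 12 0 6.15 -3.07 0 0; 9 12 0 6.15 -3.07 0 0; 9 12 0 6.15 -3.07 0 0; 9 12 0 6.15 -3.07 0 0; 9 12 0 6.15 -3.07 0 0")

```text
time: 2.33
position: [0.3702, -0.3666, 0.2232]
tool_rot: [-2.061, -1.272, -1.078]
ft_force: [-0.3, 0.6, -0.5]
grip_width: 1.002
grip_force: 0.0
```

>>> move_arm(increments="5 8 -13 0 0 0 0; 5 8 -13 0 0 0 0; 5 8 -13 0 0 0 0; 5 8 -13 0 0 0 0; 5 8 -13 0 0 0 0; 5 8 -13 0 0 0 0; 5 8 -13 0 0 0 0; 1 11 -18 0 0 0 0")

```text
time: 3.0
position: [0.4072, -0.2991, 0.1136]
tool_rot: [-2.064, -1.276, -1.073]
ft_force: [0.0, -0.4, 0.7]
grip_width: 0.999
grip_force: 0.0
```

Run:
```python
from h import *
s=ctrl.get_state(); print(s["position"].round(4) if hasattr(s["position"],'round') else s["position"]); print(rot(s["tool_rot"]).round(3)); print(np.round(s["joint_positions"],2))
im=ctrl.get_image("wrist"); save(im,"w1.png")
for t in("cup_center","cup_rim"): print(t,[(np.round(r["centre"],3).tolist(),round(r["score"],2)) for r in ctrl.find_in(t,im)][:3])
Rt=rot(s["tool_rot"]); t=Rt[:,2]; C=np.array([.445,-.2225,.054]); T=C+.015*t
print("need mm",((T-np.array(s["position"]))*1000).round(1), "tool frame",(Rt.T@(T-np.array(s["position"]))*1000).round(1))
```

```text
[ 0.4072 -0.2991  0.1136]
[[ 0.256  0.894  0.367]
 [ 0.515 -0.447  0.731]
 [ 0.818  0.002 -0.575]]
[ 1.32  0.55 -0.3   1.73 -0.62  1.5   0.8 ]
cup_center [([0.447, -0.233, 0.063], 0.95)]
cup_rim [([0.446, -0.232, 0.059], 0.8)]
need mm [ 43.3  87.6 -68.2] tool frame [  0.3  -0.6 119.2]
```

View pics/w1.png

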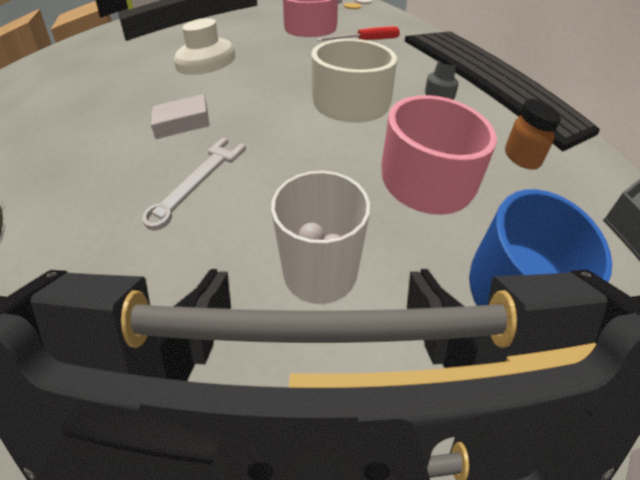

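The cup mouth at (321,205) lies midway between the fingers (220 and 418), so the alignment is good. I advance along the tool axis and close.

>>> move_arm(increments="5.8 11.7 -9.1 0 0 0 0; 5.8 11.7 -9.1 0 0 0 0; 5.8 11.7 -9.1 0 0 0 0; 5.8 11.7 -9.1 0 0 0 0; 5.8 11.7 -9.1 0 0 0 0; 5.8 11.7 -9.1 0 0 0 0; 5 10 -8 0 0 0 0; 3.5 7.4 -5.6 0 0 0 0")

```text
time: 3.82
position: [0.4501, -0.2115, 0.0458]
tool_rot: [-2.063, -1.275, -1.073]
ft_force: [0.5, 0.4, 1.2]
grip_width: 0.998
grip_force: 0.0
```

>>> move_arm(increments="0 0 0 0 0 0 30; 0 0 0 0 0 0 60; 0 0 0 0 0 0 90; 0 0 0 0 0 0 120; 0 0 0 0 0 0 160; 0 0 0 0 0 0 200; 0 0 0 0 0 0 255; 0 0 0 0 0 0 255", grip_force=50)

```text
time: 4.48
position: [0.4502, -0.2126, 0.0461]
tool_rot: [-2.065, -1.274, -1.075]
ft_force: [1.3, -4.8, 5.4]
grip_width: 0.752
grip_force: 49.7
```

>>> move_arm(increments="0 0 5 0 0 0 255; 0 0 15 0 0 0 255; 0 0 22 0 0 0 255; 0 0 25 0 0 0 255; 0 0 25 0 0 0 255; 0 0 25 0 0 0 255; 0 0 23 0 0 0 255; 0 0 10 0 0 0 255")

```text
time: 5.15
position: [0.4488, -0.2105, 0.1967]
tool_rot: [-2.062, -1.277, -1.07]
ft_force: [-0.4, -0.7, -4.3]
grip_width: 0.751
grip_force: 49.8
```

Run:
```python
from h import *
s=ctrl.get_state(); print(s["ft_force"],s["torque"],s["grip_width"],s["position"]); Rt=rot(s["tool_rot"]);print(Rt.round(3))
im=ctrl.get_image("side"); save(im,"s1.png")
```

```text
[-0.43360291 -0.69218866 -4.31338935] [-1.56053973  0.6428522  -0.01339997] 0.751254251668661 [ 0.44881258 -0.21050352  0.19671162]
[[ 0.257  0.895  0.364]
 [ 0.515 -0.445  0.732]
 [ 0.818 -0.001 -0.576]]
```

View pics/s1.png

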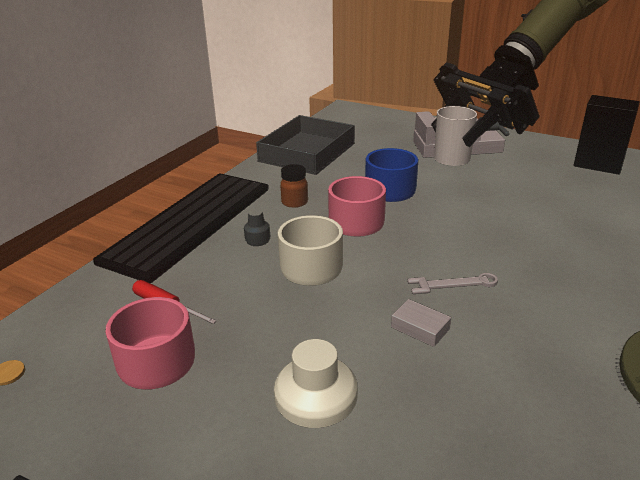

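The side view shows the cup held upright at (457,135). I carry it to the −y side of the white tub, yawing as it goes.

>>> move_arm(increments="5 4 0 0 0 1.6 255; 9 7 0 0 0 1.6 255; 11 8 0 0 0 1.7 255; 11 9 0 0 0 1.7 255; 11 9 0 0 0 1.7 255; 11 9 0 0 0 1.7 255; 11 8 0 0 0 1.7 255; 11 8 0 0 0 1.6 255")

```text
time: 5.87
position: [0.5308, -0.1467, 0.1949]
tool_rot: [-1.853, -1.473, -0.965]
ft_force: [-0.0, 0.2, -3.7]
grip_width: 0.756
grip_force: 49.8
```

>>> move_arm(increments="11 8 0 0 0 1.6 255; 11 8 0 0 0 1.7 255; 11 9 0 0 0 1.7 255; 11 9 0 0 0 1.7 255; 11 8 0 0 0 1.7 255; 10 8 0 0 0 1.7 255; 8 6 -2 0 0 1.6 255; 6 4 -2 0 0 1.6 255")

```text
time: 6.53
position: [0.6096, -0.0858, 0.1909]
tool_rot: [-1.636, -1.646, -0.853]
ft_force: [0.3, -0.5, -3.5]
grip_width: 0.753
grip_force: 49.8
```

```bash
cat > plan.py <<'E'
from h import *
s=ctrl.get_state(); p=np.array(s["position"]); Rt=rot(s["tool_rot"]); print(p.round(4),np.round(s["joint_positions"],2),s["grip_width"]); print(Rt.round(3))
# current C = p - 15mm*t ; targets for tip toward +y about -x
th0=90-35-np.degrees(np.arctan2(-Rt[1,2]*-1,-Rt[2,2]))  # tip so far
print("tipped",th0)
for th,ly,lz in((20,-.040,.22),(45,-.026,.135),(60,-.026,.115),(75,-.026,.104),(90,-.026,.095),(100,-.026,.093),(110,-.026,.093),(120,-.024,.095)):
    a=np.radians(th); c,q=np.cos(a),np.sin(a)
    rotv=lambda x,z:np.array([x*c+z*q,-x*q+z*c])
    C=np.array([ly,lz])-rotv(34,31)/1000
    T=C+.015*rotv(np.cos(np.radians(35)),-np.sin(np.radians(35)))
    print(th,"C",C.round(4),"TCP y,z",T.round(4),"bottom corners",(C+rotv(34,-54)/1000).round(3),(C+rotv(-34,-54)/1000).round(3))
E
python3 plan.py
```

```text
[ 0.6096 -0.0858  0.1909] [ 0.88  0.67 -0.51  1.42 -0.55  1.57  0.53] 0.7533481298234058
[[-0.003  1.    -0.006]
 [ 0.572  0.006  0.82 ]
 [ 0.82  -0.001 -0.572]]
tipped -0.10539316294692469
20 C [-0.0826  0.2025] TCP y,z [-0.0739  0.1902] bottom corners [-0.069  0.14 ] [-0.133  0.163]
45 C [-0.072   0.1371] TCP y,z [-0.0694  0.1223] bottom corners [-0.086  0.075] [-0.134  0.123]
60 C [-0.0698  0.1289] TCP y,z [-0.0712  0.114 ] bottom corners [-0.1    0.072] [-0.134  0.131]
75 C [-0.0647  0.1288] TCP y,z [-0.0699  0.1147] bottom corners [-0.108  0.082] [-0.126  0.148]
90 C [-0.057  0.129] TCP y,z [-0.0656  0.1167] bottom corners [-0.111  0.095] [-0.111  0.163]
100 C [-0.0506  0.1319] TCP y,z [-0.0612  0.1213] bottom corners [-0.11   0.108] [-0.098  0.175]
110 C [-0.0435  0.1356] TCP y,z [-0.0558  0.1269] bottom corners [-0.106  0.122] [-0.083  0.186]
120 C [-0.0338  0.1399] TCP y,z [-0.0474  0.1336] bottom corners [-0.098  0.137] [-0.064  0.196]
```

>>> move_arm(increments="0 2.9 -4 -4 0 0 255; 0 2.9 -7 -5.5 0 0 255; 0 2.9 -7 -6 0 0 255; 0 2.9 -7 -6 0 0 255; 0 2.9 -7 -6 0 0 255; 0 2.8 -8 -6 0 0 255; 0 2.8 -8 -6 0 0 255; 0 2.7 -6 -5.5 0 0 255")

```text
time: 7.2
position: [0.6086, -0.0626, 0.137]
tool_rot: [-2.127, -2.134, -0.182]
ft_force: [-0.3, 0.1, -4.9]
grip_width: 0.748
grip_force: 49.8
```

```bash
python3 plan.py | head -5
```

```text
[ 0.6086 -0.0626  0.137 ] [ 0.51  0.35 -0.43  1.62 -0.03  1.21  0.12] 0.7481624863456608
[[-0.003  1.    -0.002]
 [ 0.985  0.004  0.171]
 [ 0.171 -0.002 -0.985]]
tipped 45.12868888420016
```

>>> move_arm(increments="0 -0.5 -1.5 -3.75 0 0 255; 0 -0.5 -1.5 -3.75 0 0 255; 0 -0.5 -1.5 -3.75 0 0 255; 0 -0.5 -1.5 -3.75 0 0 255; 0 0 -0.6 -3.75 0 0 255; 0 0.3 -0.6 -3.75 0 0 255; 0 0.3 -0.6 -3.75 0 0 255; 0 0.3 -0.6 -3.75 0 0 255")

```text
time: 7.87
position: [0.6081, -0.0633, 0.1277]
tool_rot: [2.03, 2.036, -0.361]
ft_force: [-0.3, -0.7, -4.5]
grip_width: 0.755
grip_force: 49.8
```

>>> move_arm(increments="0 0.5 -0.3 -2 0 0 255; 0 0.5 -0.3 -2 0 0 255; 0 0.5 -0.3 -2 0 0 255; 0 0.6 -0.3 -2 0 0 255; 0 0.6 -0.2 -2 0 0 255; 0 0.6 -0.2 -2 0 0 255; 0 0.6 -0.2 -2 0 0 255; 0 0.6 -0.2 -2 0 0 255")

```text
time: 8.53
position: [0.6079, -0.0587, 0.125]
tool_rot: [1.861, 1.866, -0.606]
ft_force: [0.3, -0.5, -4.9]
grip_width: 0.754
grip_force: 49.8
```

>>> move_arm(increments="0 1 0.6 -2.3 0 0 255; 0 1 0.6 -2.3 0 0 255; 0 1.1 0.6 -2.3 0 0 255; 0 1.1 0.7 -2.3 0 0 255; 0 1.1 0.7 -2.3 0 0 255; 0 1.2 0.7 -2.3 0 0 255; 0 1.2 0.7 -2.3 0 0 255; 0 1.2 0.7 -2.3 0 0 255")

```text
time: 9.2
position: [0.6081, -0.0501, 0.1304]
tool_rot: [1.649, 1.654, -0.849]
ft_force: [-0.0, -0.5, -2.0]
grip_width: 0.754
grip_force: 49.8
```

```bash
python3 plan.py | head -5
python3 - <<'E'
from h import *
im=ctrl.get_image("side"); save(im,"s2.png"); im2=ctrl.get_image("top"); save(im2,"t2.png")
a=im["frame"][80:320,200:520,::-1]; b=im2["frame"][150:390,220:540,::-1]
cv2.imwrite("pics/c2.png",cv2.resize(np.hstack([a,b]),(800,300)))
s=ctrl.get_state(); print(s["ft_force"],s["time"])
E
```

```text
[ 0.6081 -0.0501  0.1304] [-0.2   0.57 -0.3   1.65  0.95  1.59 -0.81] 0.754189458206262
[[-0.003  1.    -0.   ]
 [ 0.583  0.002 -0.812]
 [-0.812 -0.003 -0.583]]
tipped 109.33032561620239
[-0.40531983  0.33769726 -2.37018571] 9.3
```

View pics/c2.png

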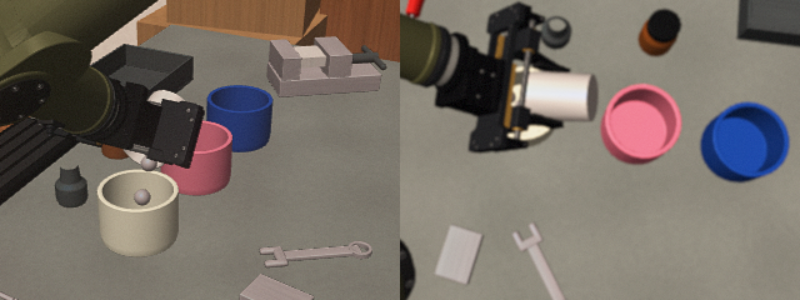

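The side half shows balls dropping into the tub, at (142,197) and (148,163). I tip a little further and wait.

>>> move_arm(increments="0 1 0.8 -1.5 0 0 255; 0 1 0.8 -1.5 0 0 255; 0 1 0.8 -1.5 0 0 255; 0 1 0.8 -1.5 0 0 255; 0 1 0.8 -1.5 0 0 255; 0 1 0.8 -1.5 0 0 255; 0 0 0 0 0 0 255; 0 0 0 0 0 0 255")

```text
time: 9.97
position: [0.6083, -0.0476, 0.1365]
tool_rot: [1.542, 1.542, -0.954]
ft_force: [0.4, -0.4, -1.3]
grip_width: 0.754
grip_force: 49.8
```

>>> move_arm(increments="0 0 0 0 0 0 255; 0 0 0 0 0 0 255; 0 0 0 0 0 0 255; 0 0 0 0 0 0 255; 0 0 0 0 0 0 255; 0 0 0 0 0 0 255; 0 0 0 0 0 0 255; 0 0 0 0 0 0 255")

```text
time: 10.63
position: [0.6084, -0.0479, 0.1371]
tool_rot: [1.543, 1.542, -0.953]
ft_force: [-0.0, -0.2, -2.0]
grip_width: 0.754
grip_force: 49.8
```

```bash
python3 plan.py | head -5
python3 - <<'E'
from h import *
s=ctrl.get_state(); print(s["ft_force"],s["time"])
E
```

```text
[ 0.6084 -0.0479  0.1371] [-0.27  0.64 -0.26  1.63  1.03  1.69 -0.87] 0.754377238366176
[[ 0.     1.    -0.001]
 [ 0.448 -0.001 -0.894]
 [-0.894  0.    -0.448]]
tipped 118.40876368032299
[-0.00465414 -0.19016119 -1.97401128] 10.6333
```

The tool force fell from about −4.3 N to about −2 N, so the cup is empty. I lift, untip and bring the cup back to its old place.

>>> move_arm(increments="0 0 6 0 0 0 255; 0 0 12 0 0 0 255; 0 -3 14 6.5 0 0 255; 0 -4 14 6.5 0 0 255; 0 -4 14 6.5 0 0 255; 0 -4 14 6.5 0 0 255; 0 -4 12 6.5 0 0 255; 0 -5 10 6.5 0 0 255")

```text
time: 11.3
position: [0.609, -0.0712, 0.2373]
tool_rot: [1.986, 1.988, -0.42]
ft_force: [-0.1, -0.5, -0.8]
grip_width: 0.754
grip_force: 49.8
```

>>> move_arm(increments="-7 -6 0 6.5 0 0 255; -7 -6 0 6.5 0 0 255; -7 -6 0 6.5 0 0 255; -7 -6 0 6.5 0 0 255; -7 -6 0 6.5 0 0 255; -7 -6 0 6.5 0 0 255; -7 -6 0 6.5 0 0 255; -7 -6 0 6.5 0 0 255")

```text
time: 11.97
position: [0.5519, -0.1213, 0.2357]
tool_rot: [-1.951, -1.954, -0.484]
ft_force: [-0.7, 0.1, -1.6]
grip_width: 0.755
grip_force: 49.8
```

>>> move_arm(increments="-7 -6 0 3.4 0 0 255; -7 -6 0 3.4 0 0 255; -7 -6 0 3.4 0 0 255; -7 -6 0 3.4 0 0 255; -7 -6 0 3.4 0 0 255; -7 -6 0 3.4 0 0 255; -7 -6 0 3.5 0 0 255; -7 -6 0 3.5 0 0 255")

```text
time: 12.63
position: [0.4954, -0.169, 0.234]
tool_rot: [-1.642, -1.645, -0.855]
ft_force: [0.4, 0.6, -1.9]
grip_width: 0.758
grip_force: 49.8
```

>>> move_arm(increments="-6 -6 -5 0 0 -3.3 255; -6 -6 -5 0 0 -3.3 255; -6 -6 -5 0 0 -3.3 255; -6 -6 -5 0 0 -3.3 255; -6 -5 -5 0 0 -3.4 255; -6 -5 -5 0 0 -3.4 255; -5 -5 -5 0 0 -3.4 255; -5 -4 -5 0 0 -3.3 255")

```text
time: 13.3
position: [0.4493, -0.2119, 0.1935]
tool_rot: [-2.067, -1.273, -1.073]
ft_force: [-0.4, -0.4, -1.7]
grip_width: 0.751
grip_force: 49.8
```

```bash
python3 plan.py | head -5
python3 - <<'E'
from h import *
s=ctrl.get_state(); print(s["ft_force"],s["time"])
im=ctrl.get_image("top"); save(im,"t3.png"); im2=ctrl.get_image("side"); save(im2,"s3.png")
P=cloud(im);np.save("t3.npy",P)
for n,i in(("top",im),("side",im2)):
  for t in("ball0_center","cup_center","cup_rim"): print(n,t,[(np.round(r["centre"],3).tolist(),round(r["score"],2)) for r in ctrl.find_in(t,i)][:8])
a=cv2.resize(im["frame"][190:290,260:380,::-1],(400,333)); b=cv2.resize(im2["frame"][60:300,200:560,::-1],(400,267))
b=cv2.copyMakeBorder(b,0,66,0,0,cv2.BORDER_CONSTANT)
cv2.imwrite("pics/c3.png",np.hstack([a,b]))
E
```

```text
[ 0.4493 -0.2119  0.1935] [ 1.05  0.33 -0.12  1.84 -0.79  1.54  0.72] 0.7509122835987662
[[ 0.259  0.893  0.368]
 [ 0.515 -0.45   0.73 ]
 [ 0.818  0.001 -0.576]]
tipped 3.277335024588645
[-0.41026472 -0.3603062  -1.74018268] 13.3
top ball0_center [([0.584, 0.01, 0.028], 0.39)]
top cup_center [([0.449, -0.232, 0.18], 0.64)]
top cup_rim [([0.448, -0.236, 0.178], 0.85), ([0.586, -0.026, 0.028], 0.73), ([0.459, 0.24, 0.035], 0.31), ([0.603, 0.039, 0.02], 0.26)]
side ball0_center []
side cup_center [([0.748, -0.165, 0.044], 0.7), ([0.439, -0.197, 0.205], 0.56)]
side cup_rim [([0.438, -0.197, 0.203], 0.88)]
```

View pics/c3.png

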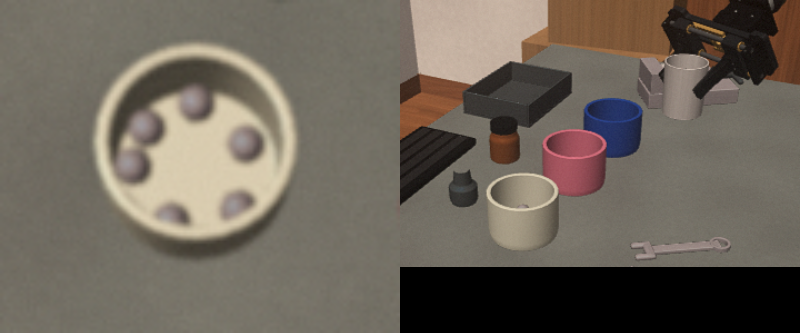

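All six balls are visible in the tub: (196,102), (147,126), (133,165), (246,143), (238,207) and (172,217). The cup hangs upright. I lower it.

>>> move_arm(increments="0 0 -10 0 0 0 255; 0 0 -20 0 0 0 255; 0 0 -24 0 0 0 255; 0 0 -24 0 0 0 255; 0 0 -22 0 0 0 255; 0 0 -20 0 0 0 255; 0 0 -14 0 0 0 255; 0 0 -8 0 0 0 255")

```text
time: 14.37
position: [0.4499, -0.21, 0.0489]
tool_rot: [-2.062, -1.27, -1.072]
ft_force: [-0.2, 0.2, -1.2]
grip_width: 0.752
grip_force: 49.8
```

>>> move_arm(increments="0 0 -1 0 0 0 255; 0 0 -0.5 0 0 0 255; 0 0 -0.5 0 0 0 255; 0 0 -0.5 0 0 0 255; 0 0 -0.5 0 0 0 255; 0 0 -0.5 0 0 0 255; 0 0 0 0 0 0 255; 0 0 0 0 0 0 255")

```text
time: 15.03
position: [0.4504, -0.211, 0.0478]
tool_rot: [-2.064, -1.273, -1.073]
ft_force: [-0.5, -0.2, -0.8]
grip_width: 0.753
grip_force: 49.8
```

>>> move_arm(increments="0 0 -0.5 0 0 0 255; 0 0 -0.5 0 0 0 255; 0 0 -0.5 0 0 0 255; 0 0 0 0 0 0 255; 0 0 -0.5 0 0 0 255; 0 0 0 0 0 0 255; 0 0 0 0 0 0 255; 0 0 0 0 0 0 255")

```text
time: 15.7
position: [0.4505, -0.2108, 0.046]
tool_rot: [-2.063, -1.272, -1.074]
ft_force: [-0.6, -1.1, 2.6]
grip_width: 0.752
grip_force: 49.7
```

Contact with the bench is felt. I release and back out along the tool axis, then untilt.

>>> move_arm(increments="0 0 0 0 0 0 60; 0 0 0 0 0 0 40; 0 0 0 0 0 0 20; 0 0 0 0 0 0 0; 0 0 0 0 0 0 0; 0 0 0 0 0 0 0; 0 0 0 0 0 0 0; 0 0 0 0 0 0 0")

```text
time: 16.37
position: [0.4504, -0.2109, 0.0455]
tool_rot: [-2.064, -1.272, -1.073]
ft_force: [-0.4, -0.1, 0.2]
grip_width: 0.995
grip_force: 0.0
```

>>> move_arm(increments="-1.1 -2.2 1.7 0 0 0 0; -3.7 -7.3 5.8 0 0 0 0; -5.8 -11.7 9.1 0 0 0 0; -5.8 -11.7 9.1 0 0 0 0; -5.8 -11.7 9.1 0 0 0 0; -5.8 -11.7 9.1 0 0 0 0; -7.5 -15 11.5 0 0 0 0; -7.5 -15 11.5 0 0 0 0")

```text
time: 17.03
position: [0.4066, -0.2984, 0.1134]
tool_rot: [-2.064, -1.272, -1.073]
ft_force: [1.0, -0.6, 0.3]
grip_width: 0.997
grip_force: 0.0
```

Run:
```python
from h import *
s=ctrl.get_state(); print(s["position"],rot(s["tool_rot"]).round(3),s["time"])
for n in("top","side"):
    im=ctrl.get_image(n); P=cloud(im).reshape(-1,3); P=P[~np.isnan(P[:,0])]; np.save(n+"4.npy",P)
    m=(np.hypot(P[:,0]-.447,P[:,1]+.2225)<.05)&(P[:,2]>.075)
    print(n,"cup rim",m.sum(),P[m].min(0).round(4),P[m].max(0).round(4))
    for nm,c,r in(("tub",(.608,.005),.07),("cover",(.458,.258),.07)):
        q=P[(np.hypot(P[:,0]-c[0],P[:,1]-c[1])<r)&(P[:,2]>.071)&(P[:,2]<.085)]
        (x,y),rad=cv2.minEnclosingCircle((q[:,:2]*1000).astype(np.float32)); print(n,nm,x,y,rad,q[:,2].max())
    q=P[(np.hypot(P[:,0]-.458,P[:,1]-.258)<.07)&(P[:,2]>.012)&(P[:,2]<.03)]
    (x,y),rad=cv2.minEnclosingCircle((q[:,:2]*1000).astype(np.float32)); print(n,"cover wide",x,y,rad)
```

```text
[ 0.40660164 -0.29835052  0.11342922] [[ 0.259  0.893  0.367]
 [ 0.513 -0.449  0.732]
 [ 0.819 -0.001 -0.574]] 17.0333
top cup rim 278 [ 0.4106 -0.2557  0.075 ] [ 0.4774 -0.188   0.0891]
top tub 608.0545654296875 3.8610329627990723 54.98530960083008 0.07996268628206304
top cover 457.8929138183594 256.574951171875 29.135562896728516 0.07943892730744728
top cover wide 458.0655517578125 256.2850646972656 55.306373596191406
side cup rim 365 [ 0.4096 -0.2566  0.075 ] [ 0.477  -0.1828  0.0862]
side tub 607.3956298828125 5.672823905944824 56.26348114013672 0.07751973779468846
side cover 458.7470397949219 260.4092102050781 30.78460121154785 0.07626830552934505
side cover wide 457.890869140625 260.3896484375 54.965789794921875
```

The cup stands upright and free. I rise, bring the tool upright and travel to above the cover.

>>> move_arm(increments="6 -2 14 -6.15 3.07 0 0; 6 -2 18 -6.15 3.07 0 0; 6 -2 18 -6.15 3.07 0 0; 6 0 18 -6.15 3.07 0 0; 6 0 18 -6.15 3.07 0 0; 6 0 18 -6.15 3.07 0 0; 6 3 18 -6.15 3.07 0 0; 6 3 14 -6.15 3.07 0 0")

```text
time: 17.8
position: [0.4562, -0.2972, 0.2516]
tool_rot: [2.666, 1.644, -0.003]
ft_force: [1.1, 1.2, -0.5]
grip_width: 1.0
grip_force: 0.0
```

>>> move_arm(increments="3 20 0 0 0 2.6 0; 3 34 0 0 0 2.6 0; 3 36 0 0 0 2.6 0; 3 36 0 0 0 2.6 0; 3 36 0 0 0 2.6 0; 3 36 0 0 0 2.6 0; 3 36 0 0 0 2.6 0; 3 36 0 0 0 2.6 0")

```text
time: 18.47
position: [0.4775, -0.0251, 0.2467]
tool_rot: [-2.326, -2.107, -0.001]
ft_force: [1.0, 1.0, -0.3]
grip_width: 1.001
grip_force: 0.0
```

>>> move_arm(increments="-2 36 -6 0 0 2.6 0; -2 36 -6 0 0 2.6 0; -2 36 -6 0 0 2.6 0; -3 36 -6 0 0 2.6 0; -3 36 -6 0 0 2.6 0; -3 36 -6 0 0 2.6 0; -3 36 -6 0 0 2.6 0; -3 32 -6 0 0 2.6 0")

```text
time: 19.13
position: [0.456, 0.2584, 0.1986]
tool_rot: [-1.906, -2.493, 0.001]
ft_force: [0.4, 1.3, 0.1]
grip_width: 0.999
grip_force: 0.0
```

Run:
```python
from h import *
s=ctrl.get_state(); print(s["position"],rot(s["tool_rot"]).round(4),s["time"],np.round(s["joint_positions"],2))
im=ctrl.get_image("wrist"); save(im,"w5.png")
for t in("cover_center",): print(t,[(np.round(r["centre"],4).tolist(),round(r["score"],2)) for r in ctrl.find_in(t,im)][:3])
# fisheye cloud: foot top centre
v,u=np.mgrid[:480,:640]; dx=u-im["cx"];dy=v-im["cy"];r=np.hypot(dx,dy)+1e-9;th=r/im["fx"]; d=im["depth"]
X=np.stack([np.tan(th)*dx/r*d,np.tan(th)*dy/r*d,d],-1)@rot(im["orientation"]).T+np.array(im["position"])
X=X[(d>0)&(th<1.3)]
for nm,c,a,b in(("foot",(.458,.258),.07,.085),("wide",(.458,.258),.003,.03)):
    q=X[(np.hypot(X[:,0]-c[0],X[:,1]-c[1])<.07)&(X[:,2]>a)&(X[:,2]<b)]; print(len(q))
    if len(q)>5:
        (x,y),rad=cv2.minEnclosingCircle((q[:,:2]*1000).astype(np.float32)); print(nm,x,y,rad,np.median(q[:,2]))
```

```text
[0.45596171 0.25844495 0.1986106 ] [[-0.2622  0.965  -0.0031]
 [ 0.965   0.2622  0.0016]
 [ 0.0024 -0.0025 -1.    ]] 19.1333 [ 0.1   0.12 -0.71  1.77  0.08  1.28 -0.36]
cover_center [([0.4559, 0.2659, 0.0323], 0.81)]
3884
foot 460.4462585449219 257.5791931152344 29.113262176513672 0.07372578802043545
3530
wide 460.3096618652344 257.7880859375 55.08978271484375 0.026361541635645913
```

The wrist view puts the cover at (0.460,0.258), which agrees with the other cameras. I descend onto the foot and grip it.

>>> move_arm(increments="1.5 0 -20 -0.09 -0.18 0 0; 1.5 0 -26 0 0 0 0; 0 0 -26 0 0 0 0; 0 0 -26 0 0 0 0; 0 0 -22 0 0 0 0; 0 0 -16 0 0 0 0; 0 0 -12 0 0 0 0; 0 0 -6 0 0 0 0")

```text
time: 19.9
position: [0.4594, 0.2549, 0.0439]
tool_rot: [1.914, 2.49, -0.004]
ft_force: [0.3, 0.2, 0.6]
grip_width: 1.004
grip_force: 0.0
```

>>> move_arm(increments="0 0 0 0 0 0 30; 0 0 0 0 0 0 50; 0 0 0 0 0 0 65; 0 0 0 0 0 0 80; 0 0 0 0 0 0 95; 0 0 0 0 0 0 120; 0 0 0 0 0 0 160; 0 0 0 0 0 0 200", grip_force=25)

```text
time: 20.57
position: [0.4614, 0.2569, 0.0472]
tool_rot: [1.911, 2.488, 0.003]
ft_force: [-1.5, -1.3, 6.7]
grip_width: 0.653
grip_force: 25.4
```

>>> move_arm(increments="0 0 3 0 0 0 200; 0 0 6 0 0 0 200; 0 0 15 0 0 0 200; 0 0 22 0 0 0 200; 0 0 25 0 0 0 200; 0 0 25 0 0 0 200; 0 0 22 0 0 0 200; 0 0 12 0 0 0 200")

```text
time: 21.23
position: [0.4624, 0.2575, 0.1793]
tool_rot: [1.909, 2.487, 0.008]
ft_force: [0.6, -1.0, -1.6]
grip_width: 0.66
grip_force: 25.4
```

```bash
cat > look.py <<'E'
from h import *
s=ctrl.get_state(); p=np.array(s["position"]); print(p.round(4),rot(s["tool_rot"])[:,2].round(4),s["time"],np.round(s["ft_force"],1),s["grip_width"])
n="side"
im=ctrl.get_image(n); save(im,"sl.png"); P=cloud(im).reshape(-1,3); P=P[~np.isnan(P[:,0])]
near=P[(np.hypot(P[:,0]-p[0],P[:,1]-p[1])<.075)&(P[:,2]<p[2]+.02)&(P[:,2]>p[2]-.06)]
b=near[:,2].min(); print("side lowest rel TCP",np.round(np.percentile(near[:,2],[.5,2])-p[2],4))
for k in(.004,.012,.02):
    q=near[abs(near[:,2]-(p[2]-.044+k))<.005][:,:2]
    from scipy.optimize import least_squares
    if len(q)>20:
        f=least_squares(lambda c:np.hypot(q[:,0]-c[0],q[:,1]-c[1])-c[2],[*p[:2],.055],loss="soft_l1",f_scale=.001)
        print(k,len(q),"centre-TCP mm",((f.x[:2]-p[:2])*1000).round(1),"r",f.x[2].round(4))
E
python3 look.py
```

```text
[0.4624 0.2575 0.1793] [ 8.2e-03  1.0e-04 -1.0e+00] 21.2333 [ 0.6 -1.  -1.6] 0.6598649236159781
side lowest rel TCP [-0.0465 -0.0448]
0.004 595 centre-TCP mm [-1.2  2.1] r 0.0547
0.012 770 centre-TCP mm [-1.4  2.5] r 0.054
0.02 1381 centre-TCP mm [-1.8  3.6] r 0.0493
```

View pics/sl.png

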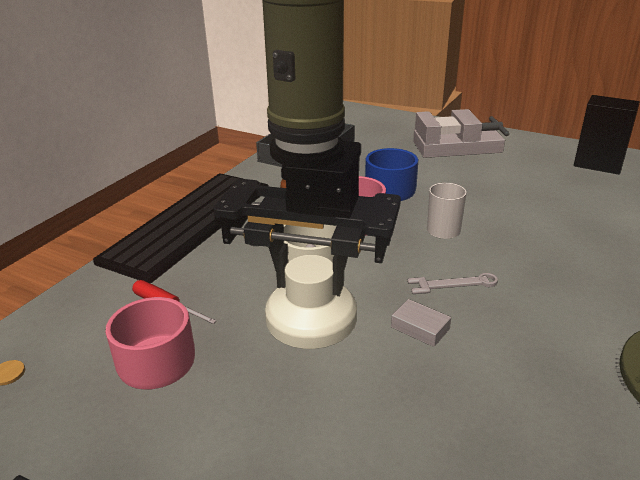

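The cover is gripped and hangs about level, its rim at (311,320). I carry it to above the tub and compare the rims there.

>>> move_arm(increments="4 -8 0 0 0.24 0 200; 8 -14 0 0 0.23 0 200; 10 -17 0 0 0 0 200; 11 -18 0 0 0 0 200; 11 -18 0 0 0 0 200; 11 -18 0 0 0 0 200; 11 -18 0 0 0 0 200; 10 -18 0 0 0 0 200")

```text
time: 21.95
position: [0.5369, 0.1254, 0.174]
tool_rot: [-1.912, -2.487, 0.01]
ft_force: [-0.3, 0.3, -3.3]
grip_width: 0.653
grip_force: 25.4
```

>>> move_arm(increments="10 -18 0 0 0 0 200; 10 -18 0 0 0 0 200; 10 -18 0 0 0 0 200; 10 -18 0 0 0 0 200; 10 -18 0 0 0 0 200; 9 -17 0 0 0 0 200; 7 -12 -4 0 0 0 200; 4 -6 -6 0 0 0 200")

```text
time: 22.62
position: [0.6076, -0.0006, 0.1644]
tool_rot: [-1.916, -2.486, 0.008]
ft_force: [-0.3, 0.0, -2.4]
grip_width: 0.655
grip_force: 25.4
```

```bash
cat > cmp.py <<'E'
from h import *
from scipy.optimize import least_squares
s=ctrl.get_state(); p=np.array(s["position"]); print(p.round(4),rot(s["tool_rot"])[:,2].round(4),s["time"],np.round(s["ft_force"],1))
for n in("side","top"):
    im=ctrl.get_image(n); P=cloud(im).reshape(-1,3); P=P[~np.isnan(P[:,0])]
    P=P[np.hypot(P[:,0]-.608,P[:,1]-.005)<.07]
    rz=p[2]-.0470
    for nm,a,b in(("tub wall",.02,.066),("cover low",rz+.001,rz+.014)):
        q=P[(P[:,2]>a)&(P[:,2]<b)]; q=q[np.hypot(q[:,0]-.608,q[:,1]-.005)>.045]
        if len(q)<40: continue
        f=least_squares(lambda c:np.hypot(q[:,0]-c[0],q[:,1]-c[1])-.055,[.608,.005],loss="soft_l1",f_scale=.001)
        print(n,nm,len(q),(f.x*1000).round(1),"az",np.degrees(np.arctan2(q[:,1]-.005,q[:,0]-.608)).round()[[0,-1]],"zmin",q[:,2].min().round(4))
E
python3 cmp.py
```

```text
[ 6.076e-01 -6.000e-04  1.644e-01] [-0.0056 -0.0022 -1.    ] 22.6167 [-0.3  0.  -2.4]
side tub wall 2386 [607.8   6.6] az [-95. 121.] zmin 0.02
side cover low 466 [605.8   1.1] az [ 30. 135.] zmin 0.1185
```

```bash
sed -i 's/        if len(q)<40: continue/        az=np.degrees(np.arctan2(q[:,1]-.005,q[:,0]-.608)-2.09); q=q[np.abs((az+180)%360-180)<80]\n        if len(q)<40: continue/' cmp.py; sed -i 's/"cover low",rz+.001,rz+.014/"cover low",rz+.001,rz+.009/' cmp.py; python3 cmp.py
python3 - <<'E'
from h import *
im=ctrl.get_image("side"); save(im,"s6.png"); cv2.imwrite("pics/c6.png",cv2.resize(im["frame"][150:300,230:400,::-1],None,fx=4,fy=4,interpolation=cv2.INTER_CUBIC)[:600])
E
```

```text
[0.6062 0.0011 0.1634] [-0.0083 -0.0011 -1.    ] 22.7167 [-0.4 -0.1 -3. ]
side tub wall 1444 [608.8   5.1] az [-161.  114.] zmin 0.02
side cover low 298 [604.5   2.9] az [-162.  122.] zmin 0.1175
```

View pics/c6.png

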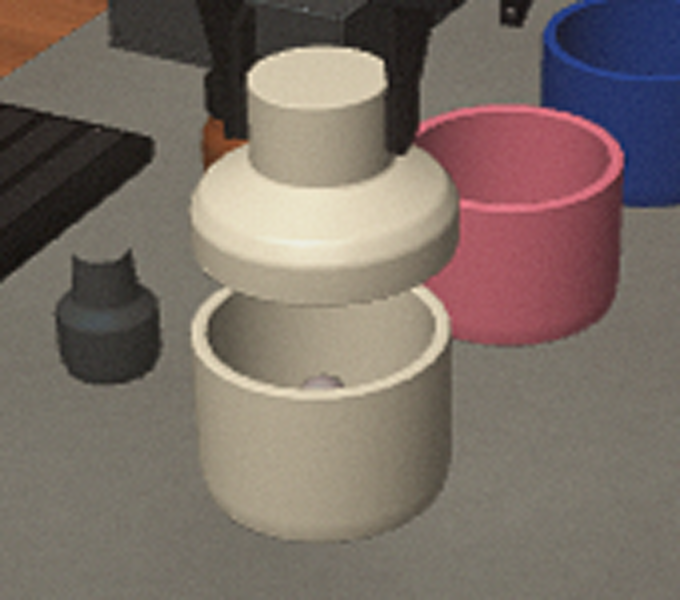

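The crop shows the cover hovering about 40 mm above the tub, with its rim slightly left of and in front of the tub's rim. I correct by a few mm, level the tool, then measure again.

>>> move_arm(increments="1.5 1 -4 0.03 -0.24 0 200; 1.5 1 -4 0.03 -0.24 0 200; 0.5 0.4 -4 0 0 0 200; 0 0 -4 0 0 0 200; 0 0 -3 0 0 0 200; 0 0 0 0 0 0 200; 0 0 0 0 0 0 200; 0 0 0 0 0 0 200")

```text
time: 23.53
position: [0.611, 0.0051, 0.1476]
tool_rot: [1.911, 2.488, 0.005]
ft_force: [0.6, -0.7, -1.7]
grip_width: 0.656
grip_force: 25.4
```

```bash
python3 cmp.py; python3 cmp.py
```

```text
[0.611  0.0051 0.1476] [ 5.e-03 -1.e-04 -1.e+00] 23.5333 [ 0.6 -0.7 -1.7]
side tub wall 1447 [608.8   5.1] az [-163.  124.] zmin 0.02
side cover low 272 [609.7   6.7] az [-165.  115.] zmin 0.1016
[0.6111 0.0051 0.1478] [ 5.3e-03 -2.0e-04 -1.0e+00] 23.6333 [ 0.8 -0.2 -2.5]
side tub wall 1440 [608.8   5.1] az [-162.  122.] zmin 0.02
side cover low 271 [609.9   7. ] az [-161.  131.] zmin 0.1019
```

>>> move_arm(increments="-0.4 -0.6 -4 0 0.1 0 200; -0.5 -0.5 -4 0 0.1 0 200; 0 0 -4 0 0 0 200; 0 0 -3 0 0 0 200; 0 0 -2 0 0 0 200; 0 0 0 0 0 0 200; 0 0 0 0 0 0 200; 0 0 0 0 0 0 200")

```text
time: 24.4
position: [0.6101, 0.0042, 0.1306]
tool_rot: [1.913, 2.491, 0.001]
ft_force: [0.2, 0.6, -1.9]
grip_width: 0.657
grip_force: 25.4
```

```bash
python3 cmp.py; python3 cmp.py
```

```text
[0.6101 0.0042 0.1306] [ 1.6e-03 -1.0e-04 -1.0e+00] 24.4 [ 0.2  0.6 -1.9]
side tub wall 1444 [608.8   5.1] az [-161.  121.] zmin 0.0201
side cover low 277 [608.8   5.8] az [-164.  118.] zmin 0.0847
[0.6102 0.0041 0.1308] [ 1.8e-03 -2.0e-04 -1.0e+00] 24.5 [ 0.4  0.7 -2.4]
side tub wall 1452 [608.9   5.1] az [-161.  130.] zmin 0.02
side cover low 265 [608.7   5.9] az [-163.  134.] zmin 0.0849
```

The cover is centred within 1 mm and level within 0.1°. I lower gently.

>>> move_arm(increments="0 -0.4 -1.5 0 0 0 200; 0 0 -1.5 0 0 0 200; 0 0 -1.5 0 0 0 200; 0 0 -1 0 0 0 200; 0 0 -0.7 0 0 0 200; 0 0 -0.5 0 0 0 200; 0 0 0 0 0 0 200; 0 0 0 0 0 0 200")

```text
time: 25.27
position: [0.61, 0.0037, 0.1238]
tool_rot: [1.913, 2.491, 0.001]
ft_force: [0.6, -0.6, -1.7]
grip_width: 0.655
grip_force: 25.4
```

>>> move_arm(increments="0 0 -0.4 0 0 0 200; 0 0 -0.4 0 0 0 200; 0 0 -0.4 0 0 0 200; 0 0 -0.4 0 0 0 200; 0 0 0 0 0 0 200; 0 0 0 0 0 0 200; 0 0 0 0 0 0 200; 0 0 0 0 0 0 200")

```text
time: 25.93
position: [0.61, 0.0038, 0.1223]
tool_rot: [1.913, 2.491, 0.001]
ft_force: [-1.4, 0.4, 0.1]
grip_width: 0.656
grip_force: 25.4
```

>>> move_arm(increments="0 0 -0.3 0 0 0 200; 0 0 -0.3 0 0 0 200; 0 0 0 0 0 0 200; 0 0 0 0 0 0 200; 0 0 0 0 0 0 200; 0 0 0 0 0 0 200; 0 0 0 0 0 0 200; 0 0 0 0 0 0 200")

```text
time: 26.6
position: [0.61, 0.0038, 0.1222]
tool_rot: [1.913, 2.49, 0.001]
ft_force: [-4.2, -0.6, 5.2]
grip_width: 0.654
grip_force: 25.4
```

```bash
python3 cmp.py
```

```text
[0.61   0.0038 0.1222] [ 1.5e-03 -3.0e-04 -1.0e+00] 26.6 [-4.2 -0.6  5.2]
side tub wall 1437 [608.9   5.1] az [-160.  126.] zmin 0.02
side cover low 264 [608.8   5.5] az [-163.  122.] zmin 0.0762
```

The cover is seated and centred within 0.5 mm. I relax the grip, open slowly and rise straight up.

>>> move_arm(increments="0 0 0.3 0 0 0 200; 0 0 0 0 0 0 200; 0 0 0 0 0 0 120; 0 0 0 0 0 0 90; 0 0 0 0 0 0 80; 0 0 0 0 0 0 70; 0 0 0 0 0 0 60; 0 0 0 0 0 0 50", grip_force=4)

```text
time: 27.37
position: [0.61, 0.0036, 0.1215]
tool_rot: [1.913, 2.491, 0.001]
ft_force: [-0.1, -0.1, -0.5]
grip_width: 0.769
grip_force: 0.0
```

>>> move_arm(increments="0 0 0 0 0 0 40; 0 0 0 0 0 0 20; 0 0 0 0 0 0 0; 0 0 0 0 0 0 0; 0 0 0 0 0 0 0; 0 0 0 0 0 0 0; 0 0 0 0 0 0 0; 0 0 0 0 0 0 0")

```text
time: 28.03
position: [0.61, 0.0037, 0.1219]
tool_rot: [1.913, 2.491, 0.001]
ft_force: [0.3, 0.1, 0.6]
grip_width: 0.993
grip_force: 0.0
```

```bash
python3 cmp.py
```

```text
[0.61   0.0037 0.1219] [ 1.4e-03 -2.0e-04 -1.0e+00] 28.0333 [0.3 0.1 0.6]
side tub wall 1435 [608.8   5. ] az [-162.  124.] zmin 0.02
side cover low 250 [608.8   5.6] az [-160.  119.] zmin 0.076
```

>>> move_arm(increments="0 0 5 0 0 0 0; 0 0 10 0 0 0 0; 0 0 15 0 0 0 0; 0 0 20 0 0 0 0; 0 0 20 0 0 0 0; 0 0 20 0 0 0 0; 0 0 20 0 0 0 0; 0 0 10 0 0 0 0")

```text
time: 28.8
position: [0.6112, 0.004, 0.2459]
tool_rot: [1.91, 2.488, 0.006]
ft_force: [0.7, 0.1, 0.9]
grip_width: 1.0
grip_force: 0.0
```

>>> move_arm(increments="-8 20 0 0 0 0 0; -8 30 0 0 0 0 0; -8 30 0 0 0 0 0; -8 30 0 0 0 0 0; -8 30 0 0 0 0 0; -8 30 0 0 0 0 0; -4 20 0 0 0 0 0; 0 0 0 0 0 0 0")

```text
time: 29.47
position: [0.5555, 0.2005, 0.2426]
tool_rot: [-1.902, -2.499, -0.005]
ft_force: [0.0, 0.2, 0.3]
grip_width: 0.998
grip_force: 0.0
```

Run:
```python
from h import *
P={}
for n in("top","side"):
    im=ctrl.get_image(n); save(im,n+"9.png"); p=cloud(im).reshape(-1,3); p=p[~np.isnan(p[:,0])]
    q=p[(np.hypot(p[:,0]-.608,p[:,1]-.005)<.07)&(p[:,2]>.14)&(p[:,2]<.156)]
    (x,y),r=cv2.minEnclosingCircle((q[:,:2]*1000).astype(np.float32)); A=np.c_[q[:,:2],np.ones(len(q))]
    m=q[:,2]>.146; print(n,"foot top",x,y,r,"plane",np.linalg.lstsq(A[m],q[m,2],rcond=None)[0].round(4))
    c=p[(np.hypot(p[:,0]-.447,p[:,1]+.2225)<.05)&(p[:,2]>.081)]; print("cup rim",c.min(0).round(3),c.max(0).round(3))
a=cv2.imread("pics/top9.png")[120:420,100:500];b=cv2.imread("pics/side9.png")[100:400,200:600]
cv2.imwrite("pics/c9.png",np.hstack([a,b]))
```

```text
top foot top 608.01416015625 4.978114604949951 29.26896858215332 plane [-0.0043 -0.0017  0.1514]
cup rim [ 0.411 -0.256  0.081] [ 0.477 -0.188  0.089]
side foot top 607.2968139648438 7.695954322814941 30.737680435180664 plane [ 0.0042 -0.0106  0.1457]
cup rim [ 0.411 -0.253  0.081] [ 0.477 -0.182  0.087]
```

View pics/c9.png

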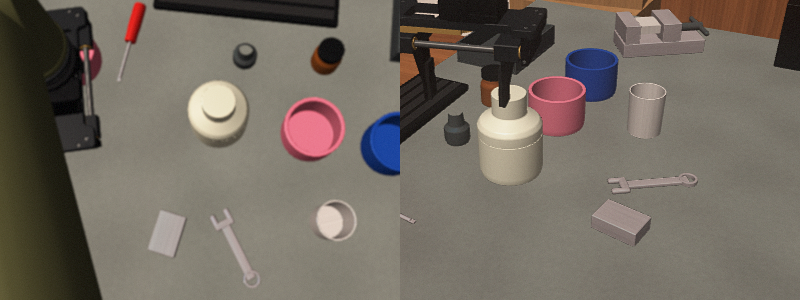

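The cover sits level and centred on the tub, with the seam at (510,145) in the side half. The empty cup stands upright at (335,220), and the bystanders have not moved. I hand the job in.

```bash
python3 -c "
from bench import ctrl
print(ctrl.close_job())"
```

```text
the job is handed in; nothing more can be done
None
```

I handed the job in at about 30 s of the 69 s: all six balls are in the white tub, the empty cup stands upright at its old place, and the cover sits level on the tub, centred to about 1 mm by the cameras.

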